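# Clamp the jar and find which way its cap unscrews

### The arm

A 7-joint arm with a two-finger parallel gripper is mounted at the origin on a cart in front of the work surface, level with it; the furniture and walls round the work are solid. World frame = base frame: x ahead of the robot, y to its left, z up, the work surface at z = 0. Lengths are in mm, angles in degrees, forces in N, time in s.
With the tool pointing down it reaches from about 400 to 850 mm from the base axis. Payload 10.4 kg.
Tool frame: the origin (TCP) lies at the very end of the fingers, on their centre line; the grasp point (between the pads) lies 19 mm behind it; z points along the fingers, y is the line along which they close (so a half turn about z gives the same grasp; the last joint's range is limited). The gripper opens to 87 mm and grips with 3 to 60 N. Pads are 19 mm wide; open, the fingers measure 117 mm over their backs; the gripper's body (75 mm by 190 mm) begins 51 mm behind the grasp point.
Start: joints at [66.83, 19.034, -3.707, 83.658, 1.238, 77.344, -5.071], TCP at [232.893, -580.011, 222.576] pointing down, gripper open.
Joint ranges: [-148.97, 148.97], [-28.65, 121.19], [-84.17, 76.75], [9.2, 138.47], [-72.65, 252.65], [3.7, 117.97], [-149.18, 149.18]. Speed limits (degrees/s): [127.2, 127.2, 159.86, 159.86, 180, 180, 180].

### API

Orientations are given as a 3x3 rotation matrix whose columns are the frame's x, y, z axes.
In Python, from station import get_obs, camera, job_done gives the robot as it stands. The module is installed in compiled form; this text tells all that it offers.
- The arm moves only by the shell command python3 -m pendant 'ROWS' [FORCE]. ROWS is text: rows parted by semicolons, each of 7 numbers parted by spaces: the shift along the tool's x, y, z in mm, then the turn, a rotation vector about the tool's x, y, z in rad, then the finger opening in mm, from 0 to 87. In form: dx dy dz rx ry rz grip; .... A call has 1 to 20 rows; each row is the pose to reach, as a shift and turn from the pose commanded when the call began, along the tool's axes at that moment; what a row does not reach only later rows make up. A row lasts 1/8 s, in which the tool goes at most 62.5 mm and 10.7 degrees, less where a joint would pass 70% of its speed; a pose out of reach is approached as far as the arm can. A call with a gripper value outside its range is refused whole. The fingers move at their own pace and stop on an object; FORCE is the grip in N (left out, the last holds). Time passes only in rows, so rows that repeat a pose let the fingers close. It gives the time, the measured TCP pose, the force, the opening and the grip force at its end, in the units of the state.
- get_obs(): the state, without advancing time (a new reading comes with each control period).
- camera(name): name is "scene" or "top" or "wrist"; returns a dict with "pixels" (384x512x3 uint8, red, green, blue), "K" (3x3 intrinsics, pixels), "R" (3x3) and "t" (3): a world point X has camera coordinates R X + t. Camera axes: x right, y down, z forward; pixel columns grow to the right and rows downward; lengths in mm; the calibration is good to about 2 mm. A picture is of the moment at which its call begins. There is no depth.
- job_done(): hands the job in; it is judged then, once.
The state is a dict: "t": time; "q": joint angles; "joint_vel": joint speeds; "tau": joint torques, N m; "position": TCP position; "tcp_rot": TCP orientation; "contact_force": force on the tool from outside, world axes, zero at the start; "torque": the same for the moment, N m; "opening": opening from 0.0 (shut) to 1.0 (fully open); "grip_force": force on a finger pad.
Only numpy, scipy, OpenCV 4.12 (cv2) and the standard library are available. Lean on these libraries where they do the work, as an engineer would, in place of code of your own. Each camera call takes 0.05 s, during which the arm holds its last target. There are 200 camera calls.

### The job

Slide the loose jaw of the jar clamp up against the square jar that stands in it until the jar is held firmly between both jaws, then unscrew that jar's cap: nobody remembers which way its thread runs, so try it one way and, if it will not come, the other. Do not heave the jar out of the clamp or tip it, leave the spare jar and its cap and the tin, salt shaker and mug alone, and finish while still holding the freed cap level in the gripper about 10 cm above where it sat on the jar, with the jar still clamped.

Things in the scene. Friction and masses are not known exactly. Their poses are not given: they have to be found in the camera images.
- seat (a point): point of the clamp fixed on the worktop, 30 mm above the worktop: where the jar's centre lies once clamped. z up, +y towards the fixed jaw (about the robot's left), x across the jaws. Fixed jaw's face: 28 mm off in +y. Jaws are 112 mm wide in x, 46 mm tall; rails 12 mm tall run along y at x = +-49 mm. The jar stands on the worktop between them
- jaw_post (a point): the middle of the upright steel post on the sliding jaw, 18 mm diameter, free from 36 to 85 mm above the worktop (this point is 60 mm above it); pinch it or push it to slide the jaw. It lies 55 mm behind the jaw's face; axes as seat
- jaw (a joint): travel of the sliding jaw in m, 0 fully open, growing along the clamp's +y as it closes; at 0.034 it holds the jar's 56 mm firmly between both jaws. The stiff slide takes about 12 N to move and stays where it is left; it pushes the jar along and squares it up
- jar_1_mid (a point): square aluminium jar, 56 x 56 x 60 mm, 0.6 kg; point at its body's centre, 30 mm above its underside, x and y square to its faces. The jar within 25 mm of seat (in plan) is the one to open; its look-alike is a spare; which is which varies. One of the pair has a right-hand, the other a left-hand thread; nothing shows which.
- jar_2_mid (a point): square aluminium jar, 56 x 56 x 60 mm, 0.6 kg; point at its body's centre, 30 mm above its underside, x and y square to its faces. The jar within 25 mm of seat (in plan) is the one to open; its look-alike is a spare; which is which varies. One of the pair has a right-hand, the other a left-hand thread; nothing shows which.
- cap_1_mid (a point): black ribbed cap of jar_1, 46 mm diameter, 40 mm tall, 50 g; point on its axis half-way up, 20 mm above the jar's top. Quick thread: a light turn of about 75 degrees the right way from the start (57 to 94 always frees it), then it lifts straight off; it stops hard beyond that. The wrong way it stops hard within 17 degrees. Still locked, it rises 2 mm, then pulls on the jar.
- cap_2_mid (a point): black ribbed cap of jar_2, 46 mm diameter, 40 mm tall, 50 g; point on its axis half-way up, 20 mm above the jar's top. Quick thread: a light turn of about 75 degrees the right way from the start (57 to 94 always frees it), then it lifts straight off; it stops hard beyond that. The wrong way it stops hard within 17 degrees. Still locked, it rises 2 mm, then pulls on the jar.
- tin: food tin, 57 mm diameter, 72 mm tall, a bystander; origin at the centre of its underside
- shaker: glass salt shaker, 44 mm diameter, 90 mm tall, a bystander; origin at the centre of its underside
- mug: small cream mug, 63 x 88 x 50 mm, a bystander; origin at the centre of its underside
There are look-alikes about, which are no part of the job. Leave any green look-alike of the part that bears jar_1_mid alone.

How it is judged:
By the outcome, as a careful person would: the job done as asked, in the order asked, and still so for the second after the job is handed in, while the arm keeps its last pose, push and grip.
It also fails if it takes over 51 s, if anything falls off the work surface, if the arm or the gripper's body presses on something with over 40 N, if the wrist force passes 120 N, or if a joint passes its speed limit or range.

## Working session

There is one attempt and no reset: what is moved stays moved. The work goes in short steps, Python scripts to look and compute and a shell command to move; the robot and the scene stay as the last step left them, time stands still between calls to the robot, and variables do not carry over. Pictures are saved under pics/ and viewed, at most 10 in all, crops included, and the job is handed in when it is done.

```bash
mkdir -p pics; python3 - <<'E'
from station import *
import cv2,numpy as np
for n in("scene","top"):
    c=camera(n);cv2.imwrite(f"pics/{n}0.png",c["pixels"][:,:,::-1]);print(n,c["K"].tolist(),c["R"].round(4).tolist() if hasattr(c["R"],'round') else c["R"],c["t"])
o=get_obs();print(o["tcp_rot"],o["t"],o["contact_force"])
E
```

```text
scene [[394.90046902949075, 0.0, 256.9528383931272], [0.0, 394.90046902949075, 185.6827343651865], [0.0, 0.0, 1.0]] [[0.643, -0.7659, -0.0033], [-0.4946, -0.4119, -0.7653], [0.5847, 0.4937, -0.6437]] [-226.45894504  435.20629656  444.11355495]
top [[464.29422795393236, 0.0, 251.82878161556792], [0.0, 464.29422795393236, 199.16086070820046], [0.0, 0.0, 1.0]] [[-0.0032, -0.9998, -0.0216], [-0.9865, 0.0066, -0.1636], [0.1637, 0.0208, -0.9863]] [ 224.92290348  641.60309551 1158.04789494]
[[ 9.27983605e-01  3.72620660e-01 -5.22246778e-04]
 [ 3.72621023e-01 -9.27982871e-01  1.16844880e-03]
 [-4.92479001e-05 -1.27890146e-03 -9.99999181e-01]] 0.1 [ 0.08091486 -0.57219278 -0.35662287]
```

View pics/scene0.png

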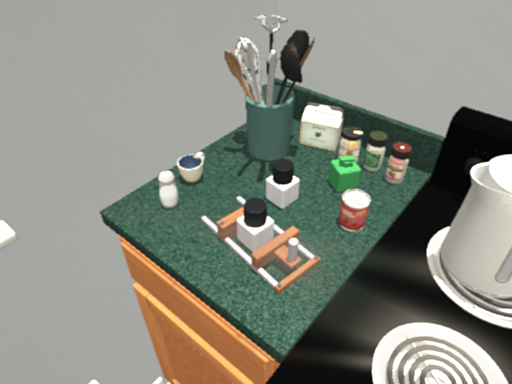

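View pics/top0.png

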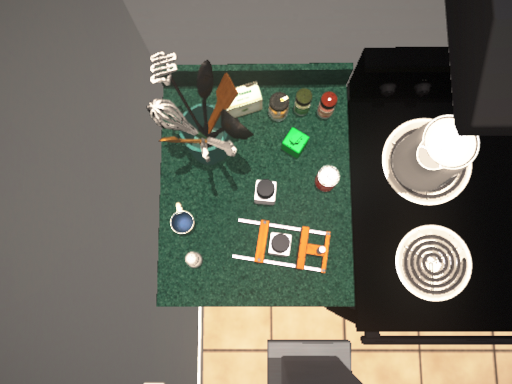

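The scene view shows the clamped jar at (255,228), the spare at (283,188), the green look-alike at (345,173) and the post at (293,250). In the top view the clamped cap is at (280,243), the spare at (265,190), the green one at (296,141) and the post at (322,250). I choose the jar between the jaws.

```bash
python3 - <<'E'
import cv2,numpy as np
a=cv2.imread("pics/top0.png")[210:280,225:340];b=cv2.imread("pics/scene0.png")[190:295,195:325]
a=cv2.resize(a,None,fx=5,fy=5,interpolation=2)[:, :400+175];b=cv2.resize(b,None,fx=2,fy=2,interpolation=2)
im=np.zeros((350+215,580,3),np.uint8);im[:350,:575]=a;im[355:565,:260]=b
cv2.imwrite("pics/c1.png",im)
E
```

```text
(no output)
```

View pics/c1.png

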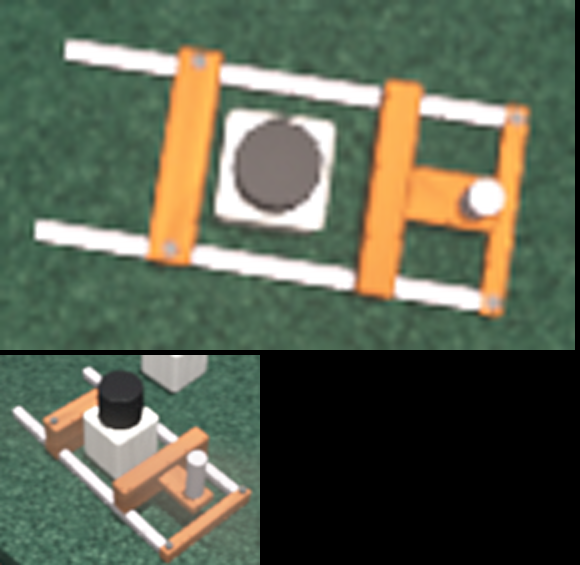

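The crop shows the chosen jar between the fixed jaw (left) and sliding jaw, cap centre at top (280.6,243) and post top at (322.4,249.4).

```bash
cat >h.py <<'E'
import numpy as np
def ray(c,u,v,z):
    R=np.array(c["R"]);C=-R.T@c["t"];d=R.T@np.linalg.solve(c["K"],[u,v,1.]);return C+d*(z-C[2])/d[2]
E
python3 - <<'E'
from station import *
from h import *
c=camera("top")
P=lambda x,y,z:ray(c,225+(x-2)/5,210+(y-2)/5,z)
print("cap",P(278,165,100)[:2].round(1),"post",P(487,197,85)[:2].round(1))
for n,z,L in(("fix",46,[(182,48),(220,50),(150,262),(190,264)]),("sl",46,[(388,80),(424,84),(358,295),(394,297)]),("jar",60,[(226,108),(335,118),(215,222),(323,232)])):
    p=np.array([P(x,y,z)[:2] for x,y in L]);print(n,p.round(1).tolist(),p.mean(0).round(1))
    for i,j in((2,0),(3,1),(1,0),(3,2)):
        e=p[i]-p[j];print(np.degrees(np.arctan2(e[1],e[0])).round(1),np.hypot(*e).round(1),end="; ")
    print()
c=camera("scene")
print("post scene",ray(c,293.5,242.5,85)[:2],"cap",ray(c,255,207,100)[:2])
E
```

```text
cap [525.9 150.9] post [510.5  46.4]
fix [[591.0, 198.1], [589.8, 178.3], [480.2, 215.3], [479.1, 194.7]] [535.  196.6]
171.2 112.2; 171.6 112.0; -93.4 19.9; -93.1 20.6; 
sl [[573.6, 91.0], [571.4, 72.4], [463.0, 108.7], [461.9, 90.3]] [517.5  90.6]
170.9 112.0; 170.7 111.0; -96.7 18.8; -93.4 18.4; 
jar [[558.1, 175.7], [552.7, 119.8], [499.8, 181.9], [494.5, 126.9]] [526.3 151.1]
174.0 58.6; 173.0 58.5; -95.6 56.1; -95.5 55.2; 
post scene [506.36466381  43.61831309] cap [520.91718069 146.09078722]
```

```bash
G="488 -477 40 0 0 -1.035 87"; python3 -m pendant '488 -477 40 0 0 -1.035 87;488 -477 40 0 0 -1.035 87;488 -477 40 0 0 -1.035 87;488 -477 40 0 0 -1.035 87;488 -477 40 0 0 -1.035 87;488 -477 40 0 0 -1.035 87;488 -477 40 0 0 -1.035 87;488 -477 40 0 0 -1.035 87;488 -477 40 0 0 -1.035 87;488 -477 40 0 0 -1.035 87;488 -477 40 0 0 -1.035 87;488 -477 40 0 0 -1.035 87;488 -477 40 0 0 -1.035 87;488 -477 40 0 0 -1.035 87;488 -477 40 0 0 -1.035 87;488 -477 40 0 0 -1.035 87'
python3 - <<'E'
from station import *
from h import *
import cv2
o=get_obs();print(o["t"],o["q"],o["position"],o["tcp_rot"])
c=camera("wrist");cv2.imwrite("pics/w1.png",c["pixels"][:,:,::-1]);print(c)
E
```

```text
t: 2.2
position: [508.0, 43.8, 182.7]
tcp_rot: [[0.154, 0.988, 0.0], [0.988, -0.154, -0.0], [-0.0, 0.0, -1.0]]
contact_force: [-0.2, -0.4, -1.0]
opening: 1.001
grip_force: 0.0
2.2 [ 29.2829994    9.9913859  -42.89551308 102.17535705   7.2224869
  70.60420407 -24.46829108] [507.98961912  43.81115663 182.67803578] [[ 1.54424240e-01  9.88004594e-01  2.77533360e-04]
 [ 9.88004553e-01 -1.54424109e-01 -4.44189139e-04]
 [-3.96003068e-04  3.42797794e-04 -9.99999863e-01]]
{'pixels': array([[[ 95,  98,  95],
        [102, 105,  97],
        [ 95,  96,  96],
        ...,
        [ 49,  87,  69],
        [ 54,  88,  68],
        [ 61,  98,  77]],

       [[107, 109, 104],
        [100,  99,  96],
        [103, 108, 102],
        ...,
        [ 54,  92,  73],
        [ 54,  96,  75],
        [ 61,  97,  78]],

       [[ 99, 101,  97],
        [ 97, 102,  99],
        [102, 103,  98],
        ...,
        [ 53,  89,  73],
        [ 54,  95,  75],
        [ 57,  93,  73]],

       ...,

       [[ 20,  16,  13],
        [ 14,  16,  16],
        [ 15,  16,  19],
        ...,
        [ 39,  43,  48],
        [ 32,  36,  37],
        [ 37,  42,  40]],

       [[ 12,  13,  15],
        [ 20,  23,  20],
        [  8,  12,  11],
        ...,
        [ 33,  36,  37],
        [ 49,  48,  48],
        [ 36,  38,  37]],

       [[ 21,  19,  18],
        [ 17,  16,  19],
        [ 13,   9,  13],
        ...,
        [ 37,  37,  37],
        [ 42,  44,  48],
        [ 35,  39,  43]]], shape=(384, 512, 3), dtype=uint8), 'K': array([[302.7798901 ,   0.        , 254.25924993],
       [  0.        , 302.7798901 , 192.13918122],
       [  0.        ,   0.        ,   1.        ]]), 'R': array([[ 9.87938438e-01, -1.54847086e-01,  1.48685499e-04],
       [-1.49853728e-01, -9.55837604e-01,  2.52820755e-01],
       [-3.90064379e-02, -2.49793623e-01, -9.67513123e-01]]), 't': array([-496.01065601,   97.0347915 ,  381.16517836])}
```

View pics/w1.png

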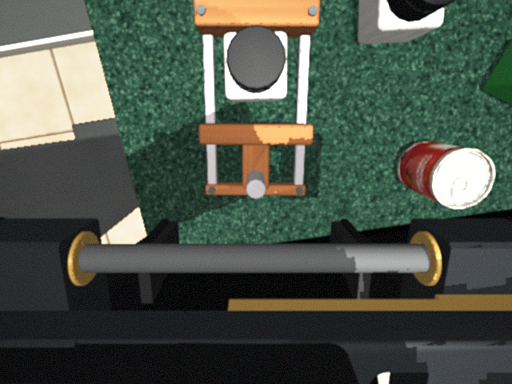

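The wrist view shows the post top at (256,187), the cap top at (256,57), and both jaws square to the tool.

```bash
python3 - <<'E'
from station import *
from h import *
c=camera("wrist");o=get_obs();R=np.array(o["tcp_rot"])
for n,u,v,z in(("post",256,187,85),("cap",256,57,100),("sjL",200,126,46),("sjR",312,126,46),("fjL",195,25,46),("fjR",318,25,46)):
    p=ray(c,u,v,z);print(n,p.round(1),(R.T@(p-o["position"])).round(1))
E
```

```text
post [511.2  48.8  85. ] [ 5.1  2.4 97.6]
cap [527.  151.1 100. ] [108.6   2.3  82.6]
sjL [466.  107.5  46. ] [ 56.1 -51.3 136.6]
sjR [572.6  90.8  46. ] [ 56.1  56.5 136.7]
fjL [479.1 194.4  46. ] [144.  -51.8 136.6]
fjR [587.2 177.5  46. ] [143.9  57.7 136.6]
```

```bash
python3 -m pendant '4 2 60 0 0 0 60;4 2 110 0 0 0 60;4 2 138 0 0 0 60;4 2 138 0 0 0 60;4 2 138 0 0 0 10;4 2 138 0 0 0 10;4 2 138 0 0 0 10;4 2 138 0 0 0 10;4 2 138 0 0 0 10' 50
```

```text
t: 3.42
position: [510.2, 48.1, 44.6]
tcp_rot: [[0.153, 0.988, -0.001], [0.988, -0.153, -0.0], [-0.0, -0.001, -1.0]]
contact_force: [-17.6, 2.2, 10.1]
opening: 0.204
grip_force: 9.1
```

```bash
python3 -m pendant '0 -1 0 0 0 0 10;0 -1 0 0 0 0 10;4 -1 0 0 0 0 10;8 -1 0 0 0 0 10;12 -1 0 0 0 0 10;16 -1 0 0 0 0 10;20 -1 0 0 0 0 10;24 -1 0 0 0 0 10;27 -1 0 0 0 0 10;29 -1 0 0 0 0 10;29 -1 0 0 0 0 10'
```

```text
t: 4.8
position: [513.9, 73.2, 44.6]
tcp_rot: [[0.156, 0.988, -0.001], [0.988, -0.156, -0.005], [-0.005, -0.001, -1.0]]
contact_force: [-3.5, -13.0, 8.9]
opening: 0.189
grip_force: 50.0
```

```bash
python3 -m pendant '2 0 0 0 0 0 10;4 0 0 0 0 0 10;5 0 0 0 0 0 10;6 0 0 0 0 0 10;6 0 0 0 0 0 10'; python3 -m pendant '1 0 0 0 0 0 10;2 0 0 0 0 0 10;3 0 0 0 0 0 10;3 0 0 0 0 0 10'
```

```text
t: 5.42
position: [514.6, 77.5, 44.6]
tcp_rot: [[0.157, 0.988, -0.002], [0.988, -0.157, -0.007], [-0.007, -0.001, -1.0]]
contact_force: [-5.8, -17.8, 12.7]
opening: 0.192
grip_force: 50.0
t: 5.92
position: [514.6, 77.6, 44.6]
tcp_rot: [[0.159, 0.987, -0.004], [0.987, -0.159, -0.011], [-0.011, -0.002, -1.0]]
contact_force: [-10.4, -26.9, 20.0]
opening: 0.192
grip_force: 50.0
```

```bash
python3 -m pendant '2 0 0 0 0 0 10;4 0 0 0 0 0 10;5 0 0 0 0 0 10;5 0 0 0 0 0 10'
python3 - <<'E'
from station import *
import cv2,numpy as np
a=camera("top")["pixels"][205:285,225:340,::-1];b=camera("scene")["pixels"][180:300,190:330,::-1]
cv2.imwrite("pics/c2.png",np.vstack([cv2.resize(a,(575,400),interpolation=2)[:300],cv2.resize(cv2.resize(b,None,fx=2.5,fy=2.5,interpolation=2),(350,300)) if 0 else np.pad(cv2.resize(b,(350,300),interpolation=2),((0,0),(0,225),(0,0)))]))
E
```

```text
t: 6.42
position: [514.6, 77.7, 44.5]
tcp_rot: [[0.163, 0.987, -0.007], [0.987, -0.163, -0.017], [-0.018, -0.004, -1.0]]
contact_force: [-15.8, -42.9, 30.5]
opening: 0.192
grip_force: 50.0
```

View pics/c2.png

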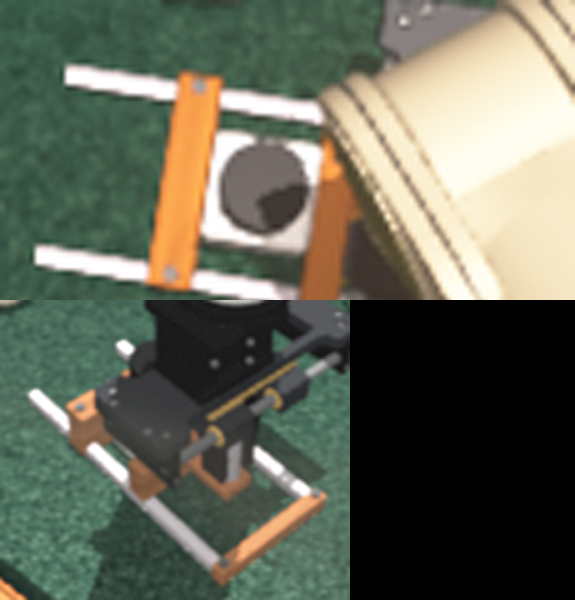

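The jar now sits flat against both jaws (crop top: cap (262,187), jaw faces touching the jar sides), and the push is up to 43 N without any motion. Next I release the post and look at the cap.

```bash
python3 -m pendant '-5 0 0 0 0 0 10;-11 0 0 0 0 0 10;-11 0 0 0 0 0 50;-11 0 0 0 0 0 50;-11 0 0 0 0 0 50;-11 0 -50 0 0 0 60;-11 0 -100 0 0 0 80;-11 0 -138 0 0 0 87;-11 0 -138 0 0 0 87;-11 0 -138 0 0 0 87'
python3 - <<'E'
from station import *
import cv2,numpy as np
print(get_obs()["q"])
cv2.imwrite("pics/w2.png",camera("wrist")["pixels"][:,:,::-1])
E
```

```text
t: 7.78
position: [514.2, 80.0, 181.8]
tcp_rot: [[0.153, 0.988, -0.001], [0.988, -0.153, -0.0], [-0.0, -0.001, -1.0]]
contact_force: [-0.9, 0.1, -0.8]
opening: 0.974
grip_force: 0.0
[ 25.89455597  11.88191212 -44.18473198 100.69846615   8.72848357
  70.97018847 -29.33890752]
```

View pics/w2.png

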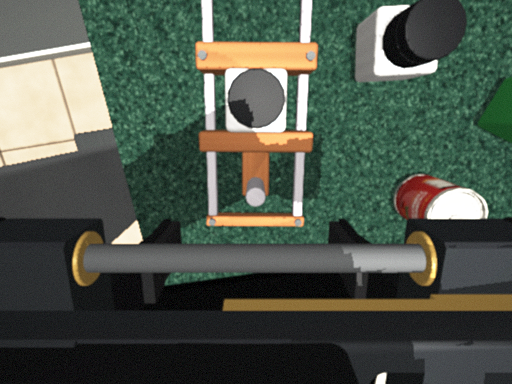

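The wrist view shows the cap top at (256,97), the jar square and touching both jaws, and the post top at (255,190).

```bash
python3 - <<'E'
from station import *
from h import *
c=camera("wrist");o=get_obs();R=np.array(o["tcp_rot"])
for n,u,v,z in(("post",255,190,85),("cap",256,97,100)):
    p=ray(c,u,v,z);print(n,p.round(1),(R.T@(p-o["position"])).round(1))
c=camera("top");print(ray(c,277.2,242,100))
E
```

```text
post [515.7  82.5  85. ] [ 2.9  1.6 96.3]
cap [528.3 158.8 100. ] [80.3  2.3 81.2]
[527.39613796 158.34659921 100.        ]
```

```bash
python3 -m pendant '50 1 0 0 0 0 87;80 1 0 0 0 0 87;80 1 0 0 0 0 87;80 1 50 0 0 0 87;80 1 90 0 0 0 87;80 1 115 0 0 0 87;80 1 115 0 0 0 87;80 1 115 0 0 0 40;80 1 115 0 0 0 40;80 1 115 0 0 0 40;80 1 115 0 0 0 40;80 1 115 0 0 0 40' 25
```

```text
t: 9.43
position: [527.9, 158.8, 67.7]
tcp_rot: [[0.153, 0.988, 0.0], [0.988, -0.153, -0.0], [-0.0, 0.0, -1.0]]
contact_force: [0.5, 0.1, 2.5]
opening: 0.525
grip_force: 25.3
```

```bash
python3 -m pendant '0 0 0 0 0 -0.08 40;0 0 0 0 0 -0.16 40;0 0 0 0 0 -0.24 40;0 0 0 0 0 -0.32 40;0 0 0 0 0 -0.38 40;0 0 0 0 0 -0.38 40'; python3 -c "
from station import *
o=get_obs();print(o['torque'],o['q'][6])"
```

```text
t: 10.18
position: [527.8, 158.7, 67.6]
tcp_rot: [[-0.223, 0.975, -0.0], [0.975, 0.223, 0.0], [0.0, -0.0, -1.0]]
contact_force: [-0.1, 0.4, 1.5]
opening: 0.523
grip_force: 25.0
[ 0.00421307 -0.05262145 -0.65758192] -24.259489190119446
```

```bash
python3 -m pendant '0 0 0 0 0 0.06 40;0 0 0 0 0 0.12 40;0 0 0 0 0 0.18 40;0 0 0 0 0 0.24 40'; python3 -c "
from station import *
o=get_obs();print(o['torque'])"; python3 -m pendant '0 0 0 0 0 0.06 40;0 0 0 0 0 0.12 40;0 0 0 0 0 0.18 40;0 0 0 0 0 0.24 40;0 0 0 0 0 0.24 40'; python3 -c "
from station import *
o=get_obs();print(o['torque'])"
```

```text
t: 10.68
position: [527.8, 158.9, 67.6]
tcp_rot: [[0.017, 1.0, 0.0], [1.0, -0.017, -0.0], [-0.0, 0.0, -1.0]]
contact_force: [-0.3, -0.1, 0.7]
opening: 0.527
grip_force: 25.0
[-0.0287854  -0.09160783  0.01061133]
t: 11.3
position: [527.8, 158.8, 67.6]
tcp_rot: [[0.252, 0.968, 0.0], [0.968, -0.252, -0.0], [-0.0, 0.0, -1.0]]
contact_force: [-0.3, 0.1, 0.6]
opening: 0.527
grip_force: 25.0
[ 0.01168408 -0.06965384 -0.04250425]
```

The first way met a hard stop and slipped at 0.66 N m. The other way turns freely, so the thread is left-handed and I go on about 58° more.

```bash
python3 -m pendant '0 0 0 0 0 0.12 40;0 0 0 0 0 0.24 40;0 0 0 0 0 0.36 40;0 0 0 0 0 0.48 40;0 0 0 0 0 0.60 40;0 0 0 0 0 0.72 40;0 0 0 0 0 0.84 40;0 0 0 0 0 0.94 40;0 0 0 0 0 1.0 40;0 0 0 0 0 1.0 40'; python3 -c "
from station import *
o=get_obs();print(o['torque'],o['q'])"; python3 -m pendant '0 0 -1 0 0 0 40;0 0 -2 0 0 0 40;0 0 -3 0 0 0 40;0 0 -4 0 0 0 40;0 0 -4 0 0 0 40'
```

```text
t: 12.55
position: [527.8, 158.9, 67.6]
tcp_rot: [[0.95, 0.313, 0.0], [0.313, -0.95, -0.0], [0.0, 0.0, -1.0]]
contact_force: [0.6, 0.4, 0.9]
opening: 0.526
grip_force: 25.0
[ 0.0023723   0.01830617 -0.01702684] [   6.05094351   21.26059821  -32.4322071   103.46997281   13.12414533
   59.01549394 -103.20158361]
t: 13.18
position: [527.9, 158.8, 71.6]
tcp_rot: [[0.95, 0.312, 0.0], [0.312, -0.95, -0.0], [0.0, 0.0, -1.0]]
contact_force: [0.2, -0.2, -1.3]
opening: 0.525
grip_force: 25.0
```

```bash
python3 -m pendant '0 0 -15 0 0 0 40;0 0 -35 0 0 0 40;0 0 -55 0 0 0 40;0 0 -75 0 0 0 40;0 0 -90 0 0 0 40;0 0 -96 0 0 0 40;0 0 -96 0 0 0 40;0 0 -96 0 0 0 40;0 0 -96 0 0 0 40'
python3 - <<'E'
from station import *
import cv2,numpy as np
cv2.imwrite("pics/s3.png",cv2.resize(camera("scene")["pixels"][90:300,150:430,::-1],None,fx=2.5,fy=2.5,interpolation=2))
E
```

```text
t: 14.3
position: [527.5, 158.7, 166.9]
tcp_rot: [[0.95, 0.312, -0.001], [0.312, -0.95, -0.0], [-0.001, -0.0, -1.0]]
contact_force: [-0.2, -0.6, -0.6]
opening: 0.524
grip_force: 25.0
```

View pics/s3.png

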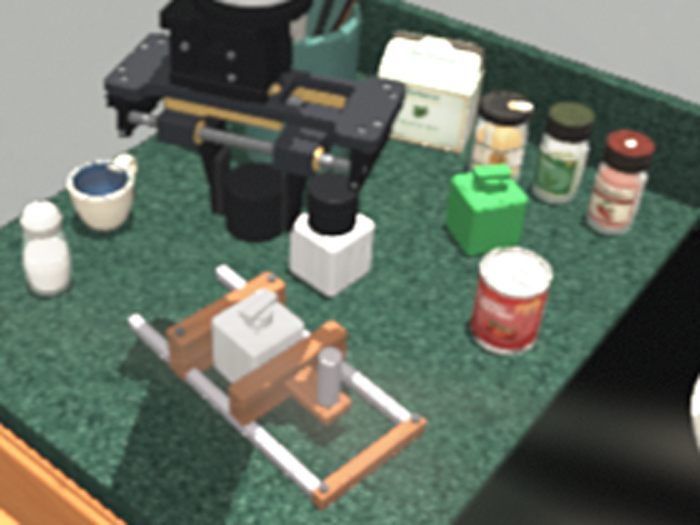

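The crop shows the black cap held level in the gripper at (255,205). The open jar at (255,335) is still clamped between both jaws, and the bystanders are undisturbed.

```bash
python3 -c "
from station import *
print(job_done())"
```

```text
the job is handed in; nothing more can be done
None
```

The jar is clamped firmly between both jaws, its cap came off on a left-hand thread, and I handed the job in at about 14 s with the cap held level about 10 cm above where it sat.

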